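# Collect the polished bells from the barrel polisher's catch tray

## Robot

A 6-joint arm with a two-finger parallel gripper is mounted at the origin on the work surface. World frame = base frame: x ahead of the robot, y to its left, z up, the work surface at z = 0. Lengths are in m, angles in rad, forces in N, time in s.
With the tool pointing down it reaches from about 0.325 to 0.9 m from the base axis. Payload 6.1 kg.
Tool frame: the origin (TCP) lies on the mounting face of the last link; the fingertips stand 173 mm ahead of it and the grasp point (between the pads) lies r.pinch_z ahead of it (r.pinch_z is the distance from the TCP to the grasp point, in m); z points along the fingers, y is the line along which they close (so a half turn about z gives the same grasp; the last joint's range is limited). The gripper opens to 85 mm and grips with 20 to 120 N. Pads are 22 mm wide; open, the fingers measure 114 mm over their backs; the gripper's body (76 mm by 85 mm) begins 54 mm behind the grasp point. The pads swing forward as they close: fully open they stand 13 mm farther back than shut.
Start: joints at [1.039, 0.22, 1.526, -0, 1.395, -0.126], TCP at [0.247, 0.574, 0.405] pointing down, gripper open.
Joint ranges: [-2.98, 2.98], [-0.91, 2.08], [0.09, 2.57], [-1.24, 4.39], [0.2, 2.65], [-2.68, 2.68]. Speed limits (rad/s): [2.57, 2.57, 3.01, 3.14, 3.14, 3.14].

## Interface

Orientations are given as [roll, pitch, yaw] about the fixed x, y, z axes, in that order (R = Rz(yaw) Ry(pitch) Rx(roll)).
In Python, from plant import r gives the robot as it stands. The module is installed in compiled form; this text tells all that it offers. Calls block until the motion is done:
- r.move_ptp(position, orientation): joint-space move of the TCP to a pose.
- r.move_l(position, frame=None, velocity=0.15, f_stop=None): straight line of the TCP; frame=None keeps the orientation; velocity is the mean speed in m/s. With f_stop (N) it stops when the force on the tool has changed by that much, and returns True; else False.
- r.set_joints(angles): joint-space move.
- r.open_gripper() and r.grab(): open the fingers fully, or close them until they stop; the grip force is fixed at half the most.
- r.dwell(seconds).
- r.ik(position, orientation): joint angles nearest the present ones, or None.
- r.get_image(name): name is "side" or "top" or "wrist"; returns a dict with "image" (400x640x3 uint8, red, green, blue), "z_map" (400x640 float32, m along the optical axis (not along the pixel's ray), 0 where there is no reading), "fx", "fy", "cx", "cy" (pixels), "world_to_cam" (4x4, takes a point from world to camera coordinates). Camera axes: x right, y down, z forward; pixel columns grow to the right and rows downward; lengths in m; the calibration is good to about 2 mm. A picture is of the moment at which its call begins.
A pose or a line that the arm cannot do raises r.IKError and nothing moves.
- r.hand_in(): hands the job in; it is judged then, once.
Trained networks look in a picture, given as the dict that the camera call returned (one of the last four; its "shot" number tells which), for a name from the list of things; names that differ only in an ending like _2 or _b are one class to them, and where a whole thing is asked for, a point or a joint stands for the part that bears it (a point fixed in the world has none). Each returns a list of dicts, best first, with "confidence" (0 to 1); they miss things now and then, are a little off and sometimes report something else, mostly with a low value. They report only what shows in the picture. A call takes as long as a camera call.
- r.silhouettes(picture, label): "pixels" (400x640 bool, what is visible of it) and "bbox" ([centre column, centre row, width, height] in pixels, round what is visible of it).
- r.place_of(picture, label): "pixel" ([row, column] in pixels: a listed point, or the origin of a listed thing).
Readings, each from a call of its own:
- r.current_time(): time.
- r.current_joint_pos(): joint angles.
- r.current_qd(): joint speeds.
- r.current_joint_torque(): joint torques, N m.
- r.current_tool_pos(): TCP position.
- r.current_tcp_rot(): TCP orientation.
- r.current_force(): force on the tool from outside, world axes, zero at the start.
- r.current_ft_torque(): the same for the moment, N m.
- r.current_grip_width(): finger opening in m.
- r.current_grasp_force(): force on a finger pad.
Only numpy, scipy, OpenCV 4.12 (cv2) and the standard library are available. Lean on these libraries where they do the work, as an engineer would, in place of code of your own. Each camera call takes 0.05 s, during which the arm holds its last target. There are 200 camera calls.

## Task

The barrel polisher has finished: slide the catch tray's yellow-framed guard fully open, then move the two polished brass bells to the blue tote, setting each down gently (never dropping it) so that it stands mouth down on the tote floor. Leave the dark rough casting standing where it is in the tray, slide the guard fully shut again, and do not disturb the bottle, the brush jar or the mallet.

Things in the scene. Friction and masses are not known exactly. Their poses are not given: they have to be found in the camera images.
- finisher: Fixed bench polisher: aluminium catch tray, green base and steel barrel behind it. Origin on the bench under the tray's centre; x from tray to barrel, y along the guard's rails, z up. Two rails (12 mm wide, tops 124 mm above the bench) run at x = -131 and +131 mm from y = -165 to +495 mm on thin posts near the ends. Base and barrel (235 mm high) begin at x = +150 mm.
- guard (a joint): How far the guard has been slid along the finisher's +y, m: 0 fully shut over the tray (end stop), 0.32 fully open and clear of it (end stop). It stays where it is left; moving it takes about 2 to 4 N. It may start a little ajar.
- guard_grip (a point): Centre of the red grip bar on the guard, 168 mm above the bench: a bar 90 mm long (finisher's x), 16 mm thick (finisher's y, the sliding direction), 30 mm high, top 183 mm and underside 153 mm above the bench, on two posts. The guard's clear panel and frame lie below it, 125 to 133 mm above the bench, 250 (x) by 320 (y) mm. Moves with the guard.
- bell_a: Polished bell: bright brass with copper bands, 0.3 to 0.6 kg, standing mouth down in the tray. 105 mm high, mouth 68 mm across, shoulder 39 mm across at height 58 mm; on top a flat lug 34 mm (bell's x) by 14 mm (bell's y), grippable from 68 to 105 mm above the mouth. Origin at the centre of the mouth (underside), z up.
- bell_b: Second polished bell, exactly like the first.
- bell_rough: Unfinished casting, same size and lug as the polished bells but dark brown-black, with a 16 mm thick sprue stub sticking out 46 mm from its axis along its x, near the mouth. Origin at the centre of its mouth. Stays in the tray.
- tote: Blue open plastic tote with a dark floor mat, loose on the bench, 0.9 kg: 180 (x) by 250 (y) by 70 mm high outside, walls 6 mm thick, inner floor 6 mm above its underside. Origin at the centre of the underside; z up.
- water: Bystander: clear water bottle, 64 mm across, 200 mm high; origin at the centre of its base.
- brush_jar: Bystander: small brass jar, 68 mm across, 78 mm high, with brushes up to 170 mm; origin at the centre of its base.
- mallet: Bystander: wooden mallet lying on the bench, 225 mm long along its x, head 60 by 100 by 60 mm at +x; origin on the bench near its middle.
- tray_in (a point): Centre of the catch tray's inner floor, 6 mm above the bench; axes as the finisher's. The tray is 250 (x) by 320 (y) mm outside, walls 6 mm thick, rims 45 mm above the bench. The bells stand on this floor, about 95 mm apart along y.

How it is judged:
By the outcome, as a careful person would: the job done as asked, in the order asked, and still so for the second after the job is handed in, with the robot touching nothing.
It also fails if it takes over 72 s, if anything falls off the work surface, if the arm or the gripper's body presses on something with over 40 N, if the wrist force passes 120 N, or if a joint passes its speed limit or range.

## Working session

There is one attempt and no reset: what is moved stays moved. The work goes in short steps, each a Python script; the robot and the scene stay as the last script left them, time stands still between calls to the robot, and variables do not carry over. Pictures are saved under pics/ and viewed, at most 10 in all, crops included, and the job is handed in when it is done.

```bash
mkdir -p pics; cat > h.py <<'E'
import numpy as np, cv2
from plant import r
def w(p,row,col,z=None):
    T=np.linalg.inv(p["world_to_cam"]); 
    ray=np.array([(col-p["cx"])/p["fx"],(row-p["cy"])/p["fy"],1.])
    d=T[:3,:3]@ray; o=T[:3,3]
    s=(z-o[2])/d[2] if z is not None else p["z_map"][int(round(row)),int(round(col))]
    return o+s*d
def cloud(p):
    v,u=np.mgrid[:400,:640]; z=p["z_map"].astype(float)
    c=np.stack([(u-p["cx"])/p["fx"]*z,(v-p["cy"])/p["fy"]*z,z],-1)
    T=np.linalg.inv(p["world_to_cam"]); return c@T[:3,:3].T+T[:3,3]
def save(p,n): cv2.imwrite("pics/"+n,p["image"][:,:,::-1])
E
python3 - <<'E'
from h import *
np.set_printoptions(precision=3,suppress=True)
for cam in ["top","side"]:
    p=r.get_image(cam); save(p,cam+"1.png"); print(cam,np.linalg.inv(p["world_to_cam"])[:3,3])
    C=cloud(p)
    for n in ["finisher","guard","bell_a","bell_rough","tote","water","brush_jar","mallet"]:
        for s in r.silhouettes(p,n)[:3]:
            m=s["pixels"]&(p["z_map"]>0); q=C[m]
            if len(q): 
                rr=cv2.minAreaRect(q[:,:2].astype(np.float32))
                print(n,round(s["confidence"],2),np.round(s["bbox"]),np.median(q,0),q[:,2].max(),"rect",np.round(rr[0],3),np.round(rr[1],3),round(rr[2],1))
    for n,z in [("finisher",0),("tray_in",.006),("guard_grip",.168),("bell_a",.006),("bell_rough",.006),("tote",0),("water",0),("brush_jar",0),("mallet",0)]:
        for s in r.place_of(p,n)[:3]: print(" pl",n,round(s["confidence"],2),np.round(s["pixel"]),w(p,*s["pixel"],z))
print(r.pinch_z,r.current_tcp_rot(),r.current_time())
E
```

```text
top [ 0.431 -0.031  1.598]
finisher 0.76 [233. 160. 244. 177.] [0.667 0.093 0.132] 0.24071895404462573 rect [0.704 0.233] [0.729 0.54 ] 81.9
guard 0.91 [267. 195. 117. 102.] [0.562 0.124 0.131] 0.19010412614429173 rect [0.564 0.124] [0.321 0.269] 81.8
guard 0.63 [411. 191.  86.  63.] [ 0.568 -0.321  0.008] 0.08138428885524318 rect [ 0.566 -0.319] [0.28  0.185] 86.3
guard 0.55 [232. 161. 253. 172.] [0.667 0.092 0.132] 0.24071895404462573 rect [0.702 0.214] [0.706 0.534] 81.9
tote 0.95 [409. 191.  89.  61.] [ 0.567 -0.319  0.008] 0.08138428885524318 rect [ 0.564 -0.313] [0.267 0.181] 86.2
water 0.76 [394. 133.  23.  24.] [ 0.731 -0.26   0.133] 0.20672260764549666 rect [ 0.737 -0.277] [0.082 0.059] 78.1
brush_jar 0.62 [347. 259.  20.  24.] [ 0.363 -0.117  0.076] 0.17755496395406212 rect [ 0.362 -0.118] [0.065 0.064] 59.2
mallet 0.65 [217. 270.  75.  35.] [0.328 0.347 0.056] 0.06937797528981515 rect [0.337 0.296] [0.104 0.242] 3.9
 pl finisher 0.77 [196. 284.] [0.561 0.074 0.   ]
 pl guard_grip 0.59 [214. 286.] [0.494 0.059 0.168]
 pl guard_grip 0.54 [137. 386.] [ 0.712 -0.234  0.168]
 p
[... 945 characters left out ...]
72.  26.  44.] [ 0.356 -0.121  0.077] 0.17778775246117684 rect [ 0.365 -0.112] [0.078 0.063] 59.5
mallet 0.93 [174. 242.  96.  56.] [0.324 0.343 0.046] 0.0673406728830852 rect [0.321 0.31 ] [0.263 0.115] 75.9
 pl finisher 0.91 [198. 286.] [0.558 0.079 0.   ]
 pl finisher 0.21 [283. 338.] [ 0.367 -0.118  0.   ]
 pl tray_in 0.16 [199. 286.] [0.554 0.076 0.006]
 pl guard_grip 0.8 [192. 287.] [0.493 0.045 0.168]
 pl bell_rough 0.67 [200. 318.] [ 0.574 -0.006  0.006]
 pl tote 0.9 [233. 426.] [ 0.563 -0.302  0.   ]
 pl water 0.84 [171. 428.] [ 0.749 -0.275  0.   ]
 pl brush_jar 0.68 [283. 337.] [ 0.367 -0.116  0.   ]
 pl mallet 0.59 [253. 178.] [0.332 0.294 0.   ]
0.1547 [-3.142  0.     2.736] 1.8
```

View pics/top1.png

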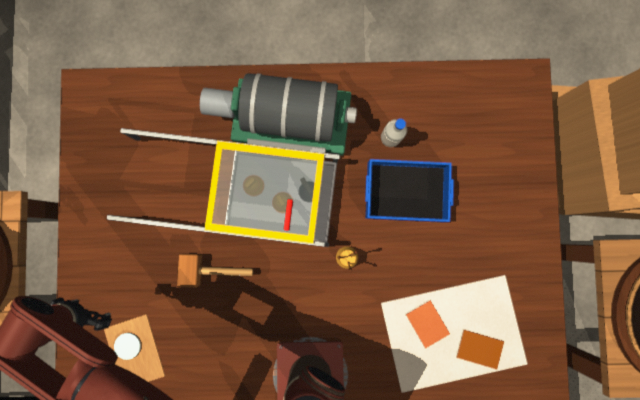

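View pics/side1.png

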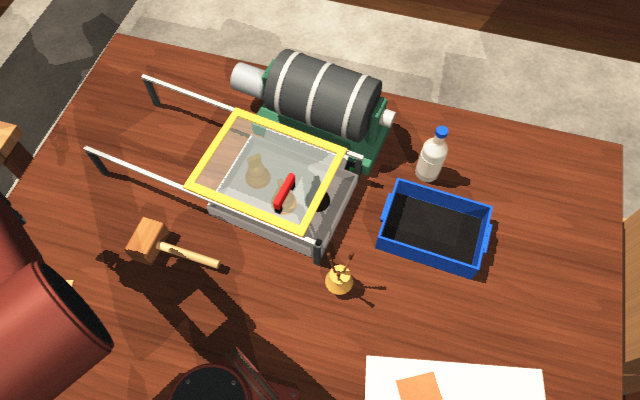

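The top view shows the guard, with its red grip at about (row 214, col 288), ajar by about 45 mm. The brass bells under it are at about (185,253) and (202,281), the dark casting is at about (187,306) and the tote is at (191,410). I'll measure the grip and open the guard.

```bash
cat >> h.py <<'E'
YAW=np.radians(-8.2)
ex=np.array([np.cos(YAW),np.sin(YAW),0]); ey=np.array([-np.sin(YAW),np.cos(YAW),0])
def red(p):
    i=p["image"].astype(int); C=cloud(p)
    m=(i[...,0]>130)&(i[...,1]<60)&(i[...,2]<60)&(C[...,2]>.172)&(C[...,2]<.2)
    q=C[m]; return q, cv2.minAreaRect(q[:,:2].astype(np.float32))
E
python3 - <<'E'
from h import *
np.set_printoptions(precision=3,suppress=True)
c=[]
for cam in ["top","side"]:
    q,rr=red(r.get_image(cam)); print(cam,len(q),rr,np.median(q,0)); c.append(rr[0])
g=np.array(c[0])
print(c)
if np.linalg.norm(np.subtract(*c))<.015:
    g=np.mean(c,0)
    o=[np.pi,0,np.pi+YAW]; pz=r.pinch_z
    r.move_ptp([*g,.30+pz-.05],o); print(r.current_time())
    p=r.get_image("wrist"); save(p,"w1.png"); q,rr=red(p); print("wrist",len(q),rr)
    for s in r.place_of(p,"guard_grip")[:2]: print(s["confidence"],w(p,*s["pixel"],.168))
E
```

```text
top 119 ((0.4922742545604706, 0.05122060328722), (0.012566220946609974, 0.0826667919754982), 82.191162109375) [0.497 0.051 0.183]
side 78 ((0.48884615302085876, 0.04750959947705269), (0.009710484184324741, 0.08669009059667587), 76.75839233398438) [0.484 0.047 0.179]
[(0.4922742545604706, 0.05122060328722), (0.48884615302085876, 0.04750959947705269)]
3.975
wrist 2095 ((0.4920010268688202, 0.052661165595054626), (0.015002312138676643, 0.08799342066049576), 81.7326889038086)
0.83 [0.494 0.05  0.168]
```

View pics/w1.png

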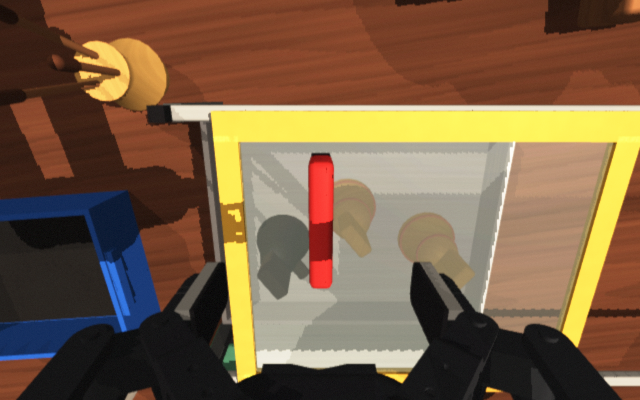

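The wrist view shows the red bar at about col 320, rows 155–285, centred between the open fingers. The dark casting is at (255,280), and the two brass bells at (210,350) and (245,435). I'll grip the bar and slide the guard open.

```bash
python3 - <<'E'
from h import *
np.set_printoptions(precision=3,suppress=True)
pz=r.pinch_z; g=np.array([.492,.0525,.170+pz])
r.move_l(g); r.grab(); print(r.current_grip_width(),r.current_grasp_force())
hit=r.move_l(g+ey*.33,velocity=.12,f_stop=14); t=np.array(r.current_tool_pos())
print(hit,t,(t-g)@ey,(t-g)@ex,r.current_force(),r.current_time())
r.open_gripper(); r.move_l(r.current_tool_pos()+np.array([0,0,.06]),velocity=.2)
for cam in ["top","side"]:
    p=r.get_image(cam); q,rr=red(p); print(cam,len(q),rr)
# view from above tray
o=[np.pi,0,np.pi+YAW]
r.move_ptp([.50,.06,.26+pz],o)
p=r.get_image("wrist"); save(p,"w2.png"); C=cloud(p)
for n in ["bell_a","bell_rough"]:
    for s in r.silhouettes(p,n)[:3]:
        q=C[s["pixels"]&(p["z_map"]>0)]
        top=q[(q[:,2]>.10)&(q[:,2]<.12)]
        print(n,s["confidence"],np.round(s["bbox"]),q[:,2].max(),np.median(q,0),len(top),cv2.minAreaRect(top[:,:2].astype(np.float32)) if len(top)>5 else None)
    for s in r.place_of(p,n)[:3]: print(n,s["confidence"],w(p,*s["pixel"],.006))
print(r.current_time())
E
```

```text
0.01490673153137376 59.852410554885864
True [0.532 0.329 0.325] 0.2788825501626613 0.00018335895585702006 [-1.609 -4.583  6.499] 7.4417
top 50 ((0.5378129482269287, 0.32735663652420044), (0.013572723604738712, 0.07168309390544891), 82.33346557617188)
side 125 ((0.5209306478500366, 0.32865267992019653), (0.01562664657831192, 0.07065406441688538), 84.58735656738281)
bell_a 0.95 [338. 209.  56.  72.] 0.1135844568671926 [0.527 0.079 0.056] 578 ((0.5394120216369629, 0.07849545031785965), (0.03362787887454033, 0.014193105511367321), 30.09487533569336)
bell_a 0.81 [423. 239.  68.  72.] 0.2674674398708392 [0.583 0.165 0.052] 414 ((0.59086674451828, 0.17430905997753143), (0.014753804542124271, 0.02185431495308876), 46.40654373168945)
bell_a 0.86 [0.54  0.08  0.006]
bell_a 0.66 [0.598 0.171 0.006]
bell_rough 0.56 [274. 246.  56.  80.] 0.1135871908560589 [0.562 0.002 0.055] 574 ((0.5725206136703491, -0.004898956045508385), (0.03361497074365616, 0.013973373919725418), 27.67509651184082)
bell_rough 0.6 [ 0.574 -0.001  0.006]
9.975
```

View pics/w2.png

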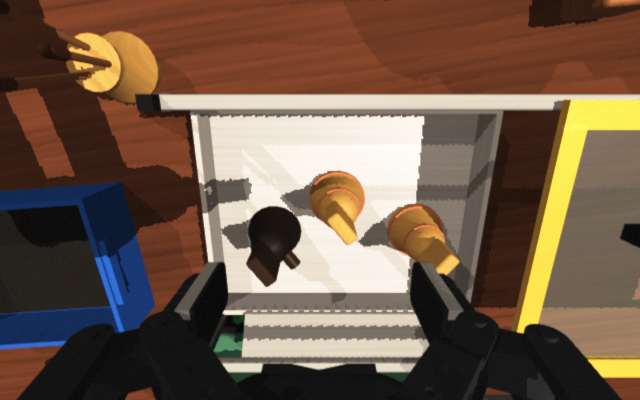

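The guard is clear of the tray. Brass bell A's lug is at about (220,345) and bell B's at (255,440), with B partly behind a finger. The dark casting, at about (240,272), stays put. I'll pick up bell A now and look again for B from above on the way.

```bash
cat >> h.py <<'E'
def lug(p,xy):
    C=cloud(p); i=p["image"].astype(int)
    m=(C[...,2]>.102)&(C[...,2]<.118)&(np.hypot(C[...,0]-xy[0],C[...,1]-xy[1])<.03)&(i[...,0]-i[...,2]>40)
    q=C[m]; rr=cv2.minAreaRect(q[:,:2].astype(np.float32))
    a=rr[2] if rr[1][0]>rr[1][1] else rr[2]+90
    return np.array(rr[0]),(a+90)%180-90,rr[1],len(q)
def pick(c,yaw):
    pz=r.pinch_z; o=[np.pi,0,yaw]
    r.move_ptp([*c,.15+pz],o)
    r.move_l([*c,.094+pz],velocity=.15); r.grab()
    print("grip",r.current_grip_width(),r.current_grasp_force(),r.current_time())
    r.move_l([*c,.275+pz],velocity=.2); print("w",r.current_grip_width(),r.current_force())
def place(c,yaw):
    pz=r.pinch_z
    r.move_ptp([*c,.25+pz],[np.pi,0,yaw])
    r.move_l([*c,.106+pz],velocity=.15); r.dwell(.15)
    h=r.move_l([*c,.089+pz],velocity=.02,f_stop=3)
    z=r.current_tool_pos()[2]-pz; print("placed",h,z,r.current_force(),r.current_time())
    return h and z<.099
E
python3 - <<'E'
from h import *
np.set_printoptions(precision=3,suppress=True)
p=r.get_image("wrist"); C=cloud(p); i=p["image"].astype(int)
y=(i[...,0]>200)&(i[...,1]>170)&(i[...,2]<60)&(C[...,2]>.115)&(C[...,2]<.145); q=C[y]@ey
print("guard near edge",np.percentile(q,[1,5]),"tray ctr",np.array([.558,.0765,0])@ey)
m=(abs(C[...,2]-.045)<.006); q=C[m]; t=q[(abs(q@ex-.545)<.06)]@ey; print("rim ey",np.percentile(t,[1,99]))
r.move_ptp([.515,.09,.23+r.pinch_z],[np.pi,0,np.radians(30)])
p=r.get_image("wrist"); save(p,"w3.png")
a=lug(p,(.539,.0785)); b=lug(p,(.593,.173)); print(a,b)
if abs(a[1]-30)<8:
    pick(a[0],np.radians(a[1]))
    if r.current_grip_width()>.01:
        ok=place([.561,-.372],np.radians(90))
        if ok: r.open_gripper(); r.move_l(r.current_tool_pos()+np.array([0,0,.15]),velocity=.2)
print(r.current_time())
save(r.get_image("side"),"s2.png")
E
```

```text
guard near edge [0.321 0.321] tray ctr 0.15530482667212137
rim ey [-0.21   0.321]
(array([0.54 , 0.079]), 30.192970275878906, (0.03337541222572327, 0.014094243757426739), 752) (array([0.595, 0.171]), -45.64851379394531, (0.014230962842702866, 0.03389303386211395), 1078)
grip 0.01379225162574074 61.623276472091675 13.85
w 0.013259975080049209 [-0.069 -1.06  -5.68 ]
placed True 0.09411567671602203 [0.028 0.224 5.823] 18.4333
20.025
```

View pics/s2.png

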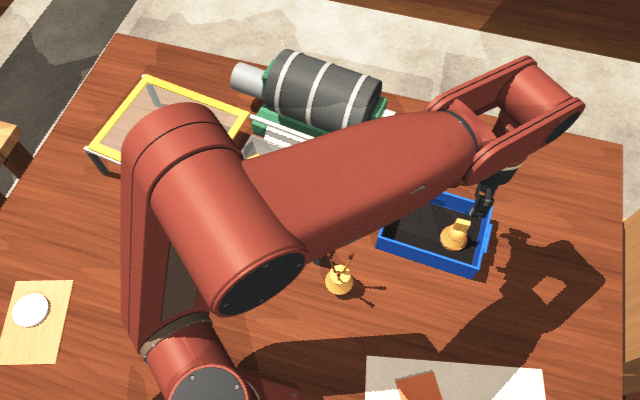

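View pics/w3.png

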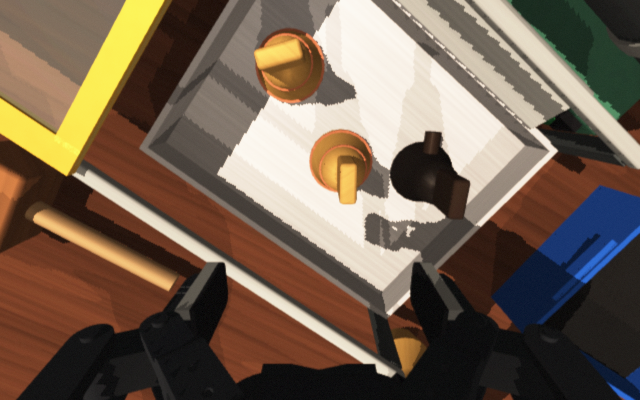

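Bell A stands upright in the tote at about (235,455) in the side view. In the wrist view, bell B's lug is clear at (55,280), with its axis at −45.6°, and the casting is undisturbed. Next is bell B, then I'll check the tote and tray.

```bash
python3 - <<'E'
from h import *
np.set_printoptions(precision=3,suppress=True)
pick([.595,.171],np.radians(134.4))
if r.current_grip_width()>.01:
    ok=place([.569,-.26],np.radians(90))
    if ok: r.open_gripper(); r.move_l(r.current_tool_pos()+np.array([0,0,.17]),velocity=.2)
print(r.current_time())
r.move_ptp([.532,.329,.25+r.pinch_z],[np.pi,0,np.pi+YAW])
p=r.get_image("wrist"); q,rr=red(p); print(len(q),rr,r.current_time())
save(r.get_image("side"),"s3.png")
E
```

```text
grip 0.013109774669871527 61.80576682090759 23.2333
w 0.013197288898606763 [ 0.014 -1.074 -4.446]
placed True 0.0942656117495044 [-1.852  0.155  5.215] 27.75
29.4417
2266 ((0.5323164463043213, 0.3292698860168457), (0.01559260580688715, 0.08884663879871368), 81.94279479980469) 31.6083
```

View pics/s3.png

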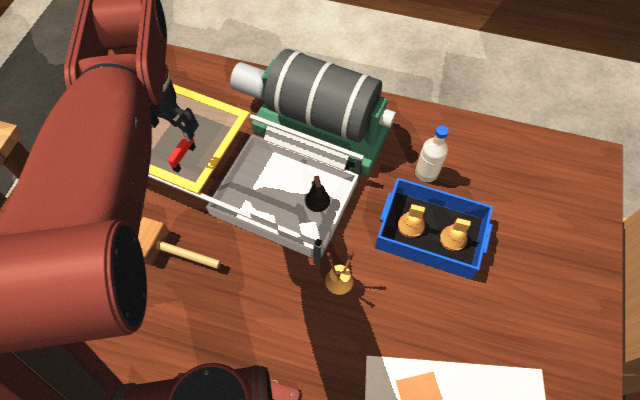

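Both bells stand upright in the tote at about (222,412) and (235,455). The casting is still upright in the tray at (195,317). I'll close the guard now.

```bash
python3 - <<'E'
from h import *
np.set_printoptions(precision=3,suppress=True)
g=np.array([.5322,.329,.170+r.pinch_z])
r.move_l(g); r.grab(); print(r.current_grip_width())
hit=r.move_l(g-ey*.345,velocity=.12,f_stop=14); t=np.array(r.current_tool_pos())
print(hit,(t-g)@ey,r.current_force())
if hit and (g-t)@ey<.31: print("short")
r.dwell(.3); print((r.current_tool_pos()-g)@ey)
r.open_gripper(); r.move_l(r.current_tool_pos()+np.array([0,0,.12]),velocity=.2)
p=r.get_image("wrist"); q,rr=red(p); print(rr,(np.array([*rr[0],0])-g)@ey,r.current_time())
r.move_ptp([.247,.574,.405],[np.pi,0,2.736])
save(r.get_image("side"),"s4.png"); print(r.current_time())
E
```

```text
0.015446683721182478
True -0.32197290668845685 [0.771 2.785 2.761]
-0.3216854717856064
((0.486760675907135, 0.012086316011846066), (0.0153285451233387, 0.08864052593708038), 82.15569305419922) -0.32015459400456164 37.125
39.3667
```

View pics/s4.png

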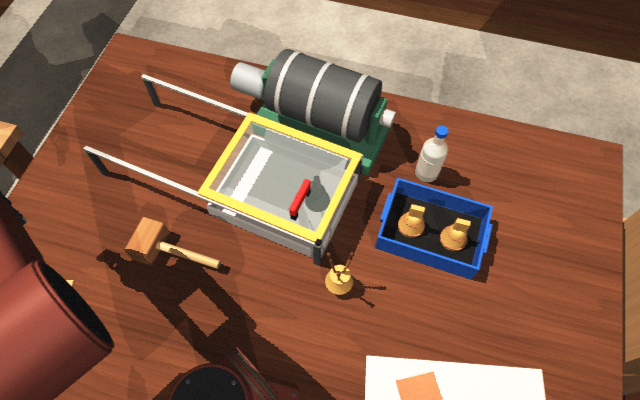

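The guard is shut over the tray, having travelled 0.320 m. Both bells are in the tote at about (222,412) and (235,455), and the bottle, brush jar and mallet are where they were.

```bash
python3 -c "
from plant import r
print(r.hand_in())"
```

```text
the job is handed in; nothing more can be done
None
```

The job is handed in at about 39 s: both brass bells stand mouth down in the blue tote, the rough casting is still standing in the tray, the guard was fully opened and is fully shut again, and the bottle, brush jar and mallet look unmoved; the hand-in gave no verdict.

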